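# Refit the window cap of a label reader without cross-threading

## Robot

A 6-joint arm with a two-finger parallel gripper is mounted at the origin on the work surface; the furniture and walls round the work are solid. World frame = base frame: x ahead of the robot, y to its left, z up, the work surface at z = 0. Lengths are in m, angles in rad, forces in N, time in s.
With the tool pointing down it reaches from about 0.25 to 0.725 m from the base axis. Payload 4 kg.
Tool frame: the origin (TCP) lies midway between the tips of the shut fingers; the grasp point (between the pads) lies 19 mm behind it; x points along the fingers, y is the direction in which the jaws open and shut, and the axes are right-handed (so a half turn about x gives the same grasp; the last joint's range is limited). The gripper opens to 85 mm and grips with 20 to 120 N. Pads are 22 mm wide; open, the fingers measure 114 mm over their backs; the gripper's body (76 mm by 85 mm) begins 54 mm behind the grasp point. The pads swing forward as they close: fully open they stand 13 mm farther back than shut.
Start: joints at [-1.269, 0.241, 0.005, 1.335, 0, 1.571], TCP at [0.149, -0.477, 0.192] pointing down, gripper open.
Joint ranges: [-2.72, 2.72], [-1.05, 1.87], [-1.09, 1.28], [-1.99, 2.15], [-1.42, 1.44], [-3.14, 3.14]. Speed limits (rad/s): [2.79, 2.79, 3.14, 3.14, 3.14, 3.14].

## Interface

Orientations are given as a unit quaternion [x, y, z, w].
In Python, from workcell import * gives the robot as it stands.
- The arm moves only by the tool play_rows, never from a script. Its argument "plan" is a list of rows, each a list of 7 numbers: the shift along the tool's x, y, z in mm, then the turn, a rotation vector about the tool's x, y, z in rad, then the closure, from -1 (fully open) to 1 (shut). In form: [[x, y, z, rx, ry, rz, grip], ...]. A call has 1 to 20 rows; each row shifts and turns the commanded pose from where the row before left it, along the tool's axes as they then stand; what a row does not reach is not made up. A row lasts 1/12 s, in which the tool goes at most 41.7 mm and 7.16 degrees, less where a joint would pass 70% of its speed; a pose out of reach is approached as far as the arm can. A call with a gripper value outside its range is refused whole. The fingers move at their own pace and stop on an object; the grip force is fixed at half the most. Time passes only in rows, so rows that do not move let the fingers close. It gives the time, the measured TCP pose, the force and the opening at its end, in the units of the state.
- get_obs(): the state, without advancing time (a new reading comes with each control period).
- camera(name): name is "side" or "top" or "wrist"; returns a dict with "frame" (420x560x3 uint8, red, green, blue), "depth" (420x560 float32, m along the optical axis (not along the pixel's ray), 0 where there is no reading), "fx", "fy", "cx", "cy" (pixels), "distortion" ([k1, k2, p1, p2, k3] as OpenCV has them; the pictures are not rectified), "camera_from_world" (4x4, takes a point from world to camera coordinates). Camera axes: x right, y up, looking along -z (the intrinsics and any distortion apply to the point x, -y, -z); pixel columns grow to the right and rows downward; lengths in m; the calibration is good to about 2 mm. A picture is of the moment at which its call begins.
- job_done(): hands the job in, once; it reports no verdict.
Trained networks look in a picture, given as the dict that the camera call returned (one of the last four; its "shot" number tells which), for a name from the list of things; names that differ only in an ending like _2 or _b are one class to them, and where a whole thing is asked for, a point or a joint stands for the part that bears it (a point fixed in the world has none). Each returns a list of dicts, best first, with "confidence" (0 to 1); they miss things now and then, are a little off and sometimes report something else, mostly with a low value. They report only what shows in the picture. A call takes as long as a camera call.
- search_frame(thing, picture): "centre" ([x, y, z] in m, in world coordinates, good to about 4 mm: the middle of the surface that is visible of it).
- pinpoint(thing, picture): "centre" ([x, y, z] in m, in world coordinates, good to about 4 mm: a listed point, or the origin of a listed thing).
The state is a dict: "clock": time; "joint_pos": joint angles; "joint_vel": joint speeds; "tau": joint torques, N m; "eef_pos": TCP position; "tool_rot": TCP orientation; "ft_force": force on the tool from outside, world axes, zero at the start; "ft_torque": the same for the moment, N m; "grip_width": finger opening in m.
Only numpy, scipy, OpenCV 4.12 (cv2) and the standard library are available. Lean on these libraries where they do the work, as an engineer would, in place of code of your own. Each camera call takes 0.05 s, during which the arm holds its last target. There are 200 camera calls.

## Task

The label reader on the worktop has had its window cap taken off for cleaning: put it back on the reader's neck. Set the cap level on the neck, turn it backward (anticlockwise seen from above) under light pressure until you feel it drop a step, then turn it forward (clockwise) until it is fully home, and let go. Be gentle, never force the thread, and leave the other things on the worktop where they are.

Things in the scene. Friction and masses are not known exactly. Their poses are not given: they have to be found in the camera images.
- window_cap: The loose cap: black knurled round barrel with a bright ring round its top, 60 mm outside diameter, 46 mm high, 80 g, open below, clear window inside (26 mm up). It stands on its open rim; origin at the centre of the rim (lowest face), z up along its axis. Grip it across the outside from above, fingertips 8 mm or more above the rim.
- cap_pins (a point): Point on the cap's axis, 6 mm above the rim, level with four steel pins inside the 53 mm bore. The pins are 4 mm thick, point inward along the cap's +x, -x, +y, -y and leave 43 mm between opposite tips.
- reader: The label reader, fixed to the worktop: a grey box 130 x 120 x 66 mm with a black neck on top that looks straight up. Origin at the centre of its underside.
- neck_seat (a point): Centre of the neck's seat, on the neck's vertical axis, 80 mm above the reader's underside, z up. Neck and seat float on a spring: they begin to sink at about 4 N of downward push, then 0.7 N per mm, hard after 12 mm (12.5 N); they come up again when let go. A red spring seal ring lies 5 mm above the seat: the cap's rim lands on it; it yields from about 1.2 N, 1 N per mm.
- neck_top (a point): Centre of the neck's top, 25.5 mm above the seat: a chamfered 40 mm post with four equal right-hand thread ridges, one per 90 degrees, out to 49 mm diameter. The thread's angle differs every time and is NOT given by this frame's yaw. With its pins on the ridges the cap's rim is 10 to 14 mm above the seat (15.5 on the stop posts between them); dropped past them, 5 mm.
- thread_start (a point): Point on the neck's axis 18 mm above the seat, level with the ridges' starts. Turned backward on the ridges the cap climbs up to 4 mm and within 90 degrees can drop to 5 mm (from a stop post it first steps down to about 10 mm: not the drop yet); slightly farther back is a stop. Turned forward on top of the ridges it jams and never goes down.
- thread_home (a point): Point on the neck's axis 2.5 mm above the seat, where the centre of the cap's rim is when home. From the drop, turning forward leads the pins under the ridges: about 10 degrees free, then they draw the cap down, home after about 45 degrees; a stop comes 50 to 75 degrees after the drop. The cap then stays by itself. The neck gives in twist, 1.5 N m per rad up to 20 degrees; a felt rise of 0.2 N m is enough.
- glue_jar: Bystander: glue jar with a red lid, 56 mm wide, 95 mm high; origin under its centre.
- label_roll: Bystander: white roll of labels, 66 mm wide, 40 mm high; origin under its centre.
- letter_bundle: Bystander: tied bundle of letters, 117 x 162 x 36 mm; origin under its centre.
- stapler: Bystander: red and black stapler, 34 x 125 x 47 mm; origin under its centre.

How it is judged:
By the outcome, as a careful person would: the job done as asked, in the order asked, and still so for the second after the job is handed in, with the robot touching nothing.
It also fails if it takes over 67 s, if anything falls off the work surface, if the arm or the gripper's body presses on something with over 40 N, if the wrist force passes 120 N, or if a joint passes its speed limit or range.

## Working session

There is one attempt and no reset: what is moved stays moved. The work goes in short steps, Python scripts to look and compute and a tool call to move; the robot and the scene stay as the last step left them, time stands still between calls to the robot, and variables do not carry over. Pictures are saved under pics/ and viewed, about 8 in all and at most 12, crops included, and the job is handed in when it is done.

Besides the shell and the picture viewer there is one more tool, called after ">>>" as a command line: name --pt "numbers of a row" for each row, then --argument value for the rest. play_rows: Moves the arm, as the interface text tells. Its arguments: {"type":"object","properties":{"plan":{"type":"array","items":{"type":"array","items":{"type":"number"}}}},"required":["plan"]}

```bash
mkdir -p pics
python3 - <<'E'
from workcell import *
import cv2,numpy as np
o=get_obs();print(o)
ims=[]
for n in("top","side"):
    c=camera(n);ims.append(c["frame"])
    for t in("window_cap","reader","neck_seat","neck_top","glue_jar","label_roll","letter_bundle","stapler"):
        print(n,t,[(np.round(d["centre"],3),round(d["confidence"],2)) for d in pinpoint(t,c)[:2]])
    cv2.imwrite(f"pics/{n}1.png",c["frame"][:,:,::-1])
E
```

```text
{'clock': 0.0, 'joint_pos': array([-1.26896529e+00,  2.41415946e-01,  3.71435737e-03,  1.33519367e+00,
       -5.65721708e-05,  1.57080097e+00]), 'joint_vel': array([ 0.00205758, -0.00038242,  0.00145682, -0.00102721, -0.00196337,
        0.0003607 ]), 'tau': array([ 3.51289000e-04, -3.72318721e+01,  2.52406955e+01,  1.71323150e-02,
        5.09917697e-05,  8.71852563e-06]), 'eef_pos': array([ 0.14840303, -0.47671864,  0.19150779]), 'tool_rot': array([-0.69893821, -0.10703775,  0.6992009 , -0.10557647]), 'ft_force': array([-1.21893009, -0.2208637 ,  0.38185169]), 'ft_torque': array([-0.01611124, -0.00120368,  0.00839292]), 'grip_width': 0.08531042107753166}
top window_cap [(array([ 0.458, -0.17 , -0.   ]), 0.95)]
top reader [(array([ 0.457, -0.166,  0.004]), 0.7), (array([0.453, 0.165, 0.   ]), 0.65)]
top neck_seat [(array([0.447, 0.162, 0.078]), 0.77)]
top neck_top [(array([0.446, 0.167, 0.106]), 0.77)]
top glue_jar [(array([ 0.672, -0.022,  0.001]), 0.85)]
top label_roll [(array([ 0.672,  0.14 , -0.002]), 0.56)]
top letter_bundle [(array([0.481, 0.363, 0.002]), 0.79)]
top stapler [(array([ 0.26 , -0.306,  0.003]), 0.87)]
side window_cap [(array([ 0.461, -0.169, -0.   ]), 0.75)]
side reader [(array([ 0.448,  0.163, -0.001]), 0.66), (array([0.447, 0.162, 0.103]), 0.59)]
side neck_seat [(array([0.45 , 0.163, 0.079]), 0.76), (array([ 0.463, -0.169, -0.001]), 0.54)]
side neck_top [(array([0.452, 0.161, 0.105]), 0.6)]
side glue_jar [(array([ 0.668, -0.019,  0.002]), 0.94)]
side label_roll [(array([ 0.669,  0.14 , -0.003]), 0.69), (array([0.45 , 0.165, 0.078]), 0.66)]
side letter_bundle [(array([ 0.481,  0.363, -0.002]), 0.98)]
side stapler [(array([ 0.266, -0.306, -0.   ]), 0.52)]
```

View pics/top1.png

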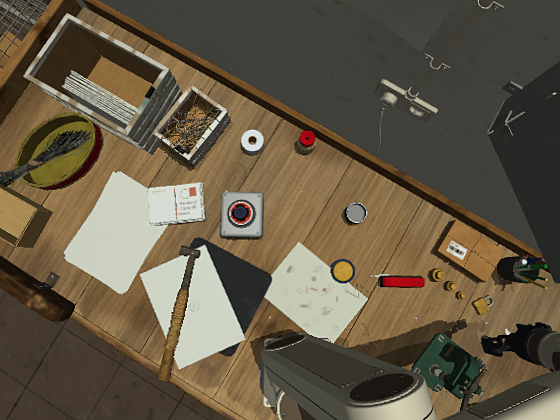

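View pics/side1.png

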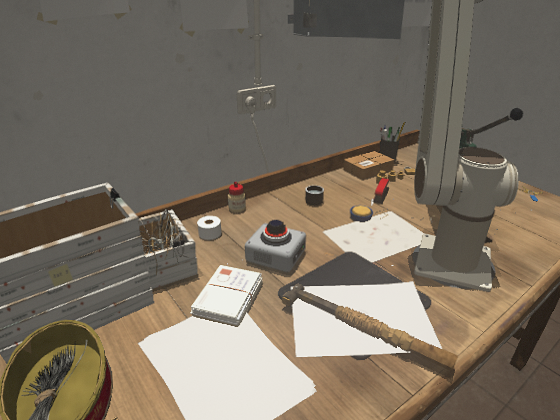

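The top view shows the cap at about (357,213), the reader at (241,214), the jar at (307,140) and the roll at (252,140). These agree with the network poses. Next I'll work out the tool axes and move over the cap.

```bash
cat > h.py <<'E'
from workcell import *
import numpy as np,cv2
from scipy.spatial.transform import Rotation as R
np.set_printoptions(precision=4,suppress=True)
def st(p=None):
    o=get_obs();M=R.from_quat(o["tool_rot"]).as_matrix()
    y=np.degrees(np.arctan2(M[1,1],M[0,1]))
    print("t",round(o["clock"],2),"pos",o["eef_pos"],"jaw yaw",round(y,1),"xaxis",M[:,0],"j",o["joint_pos"],"F",o["ft_force"],"T",o["ft_torque"],"w",round(o["grip_width"],4))
    if p is not None: print("tool shift mm",M.T@(np.array(p)-o["eef_pos"])*1000)
    return o,M
E
python3 - <<'E'
from h import *
o,M=st([0.459,-0.169,0.16]);print(M)
E
```

```text
t 0.9 pos [ 0.1486 -0.4774  0.1924] jaw yaw -72.7 xaxis [ 0.  0. -1.] j [-1.269   0.2406  0.005   1.3352  0.      1.5708] F [0.3235 0.1641 0.3873] T [ 0.0053 -0.008  -0.0067] w 0.0855
tool shift mm [  32.4235 -202.1981 -388.0148]
[[ 0.      0.2973 -0.9548]
 [ 0.     -0.9548 -0.2973]
 [-1.      0.     -0.    ]]
```

>>> play_rows --pt "0 -10 -20 0 0 0 -1" --pt "0 -17 -32 0 0 0 -1" --pt "0 -17 -32 0 0 0 -1" --pt "0 -17 -32 0 0 0 -1" --pt "0 -17 -32 0 0 0 -1" --pt "0 -17 -32 0 0 0 -1" --pt "0 -17 -32 0 0 0 -1" --pt "0 -17 -32 0 0 0 -1" --pt "0 -17 -32 0 0 0 -1" --pt "0 -17 -32 0 0 0 -1" --pt "0 -17 -32 0 0 0 -1" --pt "0 -17 -32 0 0 0 -1" --pt "0 -5 -16 0 0 0 -1" --pt "0 0 0 0 0 0 -1" --pt "0 0 0 0 0 0 -1"

```text
clock: 2.15
eef_pos: [0.4593, -0.1686, 0.1921]
tool_rot: [-0.699, -0.107, 0.699, -0.107]
ft_force: [-0.6, -0.8, 0.9]
grip_width: 0.0856
```

Run:
```python
from h import *
c=camera("wrist");cv2.imwrite("pics/w1.png",c["frame"][:,:,::-1])
for t in("window_cap","cap_pins"): print(t,[(np.round(d["centre"],4),round(d["confidence"],2)) for d in pinpoint(t,c)[:2]])
# depth: points between 38 and 50 mm high near cap
d=c["depth"];v,u=np.nonzero(d>0);z=d[v,u]
K=np.array([[c["fx"],0,c["cx"]],[0,c["fy"],c["cy"]],[0,0,1]])
p=cv2.undistortPoints(np.c_[u,v].astype(float)[:,None],K,np.array(c["distortion"],float))[:,0]
P=np.c_[p[:,0]*z,-p[:,1]*z,-z,np.ones(len(z))]@np.linalg.inv(c["camera_from_world"]).T
m=(np.hypot(P[:,0]-.459,P[:,1]+.169)<.045)&(P[:,2]>.04)&(P[:,2]<.052)
Q=P[m];print(m.sum(),Q[:,2].mean())
if m.sum()>20:print(cv2.minEnclosingCircle((Q[:,:2]*1000).astype(np.float32)))
st([0.459,-0.169,0.1])
```

```text
window_cap [(array([ 0.4618, -0.1686, -0.0007]), 0.75)]
cap_pins [(array([ 0.4578, -0.1649,  0.0028]), 0.63)]
742 0.04560748933367951
((460.5098571777344, -167.05259704589844), 29.997121810913086)
t 2.3 pos [ 0.4581 -0.1699  0.1924] jaw yaw -72.8 xaxis [-0.0006 -0.0001 -1.    ] j [-0.3548  0.2186 -0.0236  1.3292 -0.0003  2.4863] F [-0.3432 -0.476   0.0236] T [-0.031  -0.0187 -0.0117] w 0.0853
tool shift mm [92.3859 -0.5742 -1.1367]
```

View pics/w1.png

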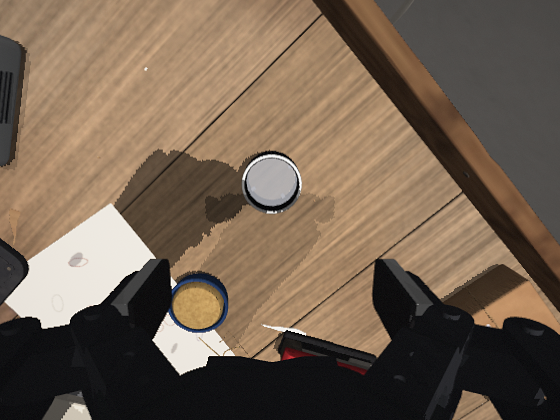

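Wrist view shows the cap at (272,183), midway between the jaws. The depth circle has a 30.0 mm radius and a top at 45.6 mm, as it should. Next I turn the jaws to yaw 0 so the wrist has room for the thread turning.

>>> play_rows --pt "5 0 0 -0.115 0 0 -1" --pt "5 0 0 -0.115 0 0 -1" --pt "5 0 0 -0.115 0 0 -1" --pt "5 0 0 -0.115 0 0 -1" --pt "5 0 0 -0.115 0 0 -1" --pt "5 0 0 -0.115 0 0 -1" --pt "5 0 0 -0.115 0 0 -1" --pt "5 0 0 -0.115 0 0 -1" --pt "5 0 0 -0.115 0 0 -1" --pt "5 0 0 -0.115 0 0 -1" --pt "5 0 0 -0.115 0 0 -1" --pt "0 0 0 0 0 0 -1" --pt "0 0 0 0 0 0 -1"

```text
clock: 3.38
eef_pos: [0.4582, -0.17, 0.1375]
tool_rot: [-0.502, -0.498, 0.502, -0.498]
ft_force: [0.9, -0.0, 0.3]
grip_width: 0.0852
```

```bash
cat >> h.py <<'E'
def pts(c):
    d=c["depth"];v,u=np.nonzero(d>0);z=d[v,u]
    K=np.array([[c["fx"],0,c["cx"]],[0,c["fy"],c["cy"]],[0,0,1]])
    p=cv2.undistortPoints(np.c_[u,v].astype(float)[:,None],K,np.array(c["distortion"],float))[:,0]
    return (np.c_[p[:,0]*z,-p[:,1]*z,-z,np.ones(len(z))]@np.linalg.inv(c["camera_from_world"]).T)[:,:3]
def circ(c,x,y,r,z0,z1):
    P=pts(c);Q=P[(np.hypot(P[:,0]-x,P[:,1]-y)<r)&(P[:,2]>z0)&(P[:,2]<z1)]
    if len(Q)<20: print("few",len(Q));return
    print("circ n",len(Q),"z",Q[:,2].mean(),np.percentile(Q[:,2],[2,98]),cv2.minEnclosingCircle((Q[:,:2]*1000).astype(np.float32)))
E
python3 - <<'E'
from h import *
c=camera("wrist");circ(c,.459,-.169,.045,.04,.052)
circ(camera("top"),.459,-.169,.045,.04,.052)
st([0.460,-0.168,0.014])
E
```

```text
circ n 1058 z 0.045516591656209686 [0.0407 0.0475] ((460.5852966308594, -167.1880340576172), 30.008424758911133)
circ n 82 z 0.04634447466218872 [0.0403 0.0508] ((457.8155822753906, -165.59608459472656), 30.001998901367188)
t 3.48 pos [ 0.4588 -0.1699  0.1379] jaw yaw -0.4 xaxis [ 0.0006 -0.0003 -1.    ] j [-0.3546  0.2504 -0.1274  1.1924 -0.0001  1.2237] F [-0.5442  0.3867 -0.0016] T [ 0.0264  0.0019 -0.0242] w 0.0853
tool shift mm [123.8688   1.0916  -1.9332]
```

>>> play_rows --pt "10 1 -2.5 0 0 0 -1" --pt "15 0 0 0 0 0 -1" --pt "15 0 0 0 0 0 -1" --pt "15 0 0 0 0 0 -1" --pt "15 0 0 0 0 0 -1" --pt "15 0 0 0 0 0 -1" --pt "12 0 0 0 0 0 -1" --pt "12 0 0 0 0 0 -1" --pt "8 0 0 0 0 0 -1" --pt "6.5 0 0 0 0 0 -1" --pt "0 0 0 0 0 0 -1" --pt "0 0 0 0 0 0 -1" --pt "0 0 0 0 0 0 1" --pt "0 0 0 0 0 0 1" --pt "0 0 0 0 0 0 1" --pt "0 0 0 0 0 0 1" --pt "0 0 0 0 0 0 1" --pt "0 0 0 0 0 0 1" --pt "0 0 0 0 0 0 1" --pt "0 0 0 0 0 0 1"

```text
clock: 5.15
eef_pos: [0.46, -0.1667, 0.0139]
tool_rot: [-0.501, -0.499, 0.501, -0.499]
ft_force: [0.5, 0.0, -0.0]
grip_width: 0.0001
```

Run:
```python
from h import *
st([0.45,0.163,0.2])
```

```text
t 5.15 pos [ 0.46   -0.1667  0.0139] jaw yaw -0.2 xaxis [-0.  0. -1.] j [-0.3477  0.3765 -0.3094  0.8849  0.      1.2272] F [ 0.4853  0.0402 -0.0471] T [-0.0433  0.008  -0.009 ] w 0.0001
tool shift mm [-186.0768  -11.3634 -329.672 ]
```

The fingers closed on nothing, so I'll look.

Run:
```python
from h import *
a=camera("wrist");b=camera("side");t=camera("top")
cv2.imwrite("pics/g1.png",np.hstack([a["frame"][:,:,::-1],cv2.resize(b["frame"][130:270,220:406],(558,420),interpolation=cv2.INTER_CUBIC)[:,:,::-1]])[::1])
im=cv2.imread("pics/g1.png");cv2.imwrite("pics/g1.png",cv2.resize(im,(800,300)))
print(c:=[(d["centre"],d["confidence"]) for d in pinpoint("window_cap",t)])
print([(d["centre"],d["confidence"]) for d in pinpoint("window_cap",b)])
st()
```

```text
[([0.4586, -0.1683, -0.0023], 0.69), ([0.4461, 0.1637, 0.0819], 0.32)]
[([0.4598, -0.1649, -0.0], 0.78)]
t 5.4 pos [ 0.4601 -0.1667  0.0139] jaw yaw -0.2 xaxis [-0. -0. -1.] j [-0.3477  0.3766 -0.3094  0.8848 -0.      1.2272] F [ 0.4275  0.1834 -0.1833] T [ 0.011   0.0325 -0.0374] w -0.0003
```

View pics/g1.png

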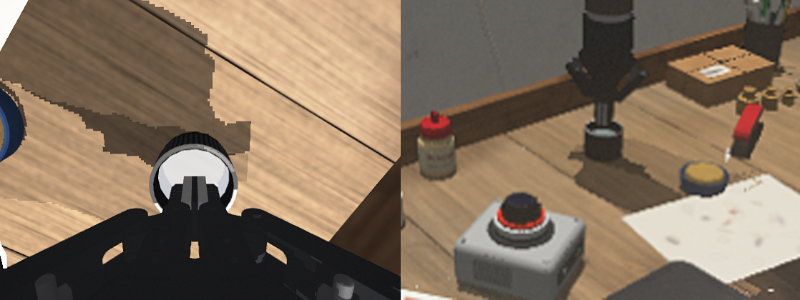

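Run:
```python
from h import *
a=camera("wrist");b=camera("side")
cv2.imwrite("pics/g2.png",np.hstack([cv2.resize(a["frame"][170:310,190:350],(480,420),interpolation=cv2.INTER_CUBIC),cv2.resize(b["frame"][155:225,290:340],(300,420),interpolation=cv2.INTER_CUBIC)])[:,:,::-1])
for n,c in(("w",a),("s",b),("t",camera("top"))):
    P=pts(c);Q=P[np.hypot(P[:,0]-.46,P[:,1]+.1667)<.042]
    print(n)
    for z in np.arange(-.01,.13,.01):
        q=Q[(Q[:,2]>=z)&(Q[:,2]<z+.01)]
        if len(q):print(round(z,3),len(q),"min",q.min(0)[:2],"max",q.max(0)[:2])
```

```text
w
-0.01 3442 min [ 0.4181 -0.1826] max [ 0.5017 -0.1248]
0.0 1095 min [ 0.4183 -0.1821] max [ 0.5019 -0.1251]
0.01 279 min [ 0.4336 -0.1541] max [ 0.4873 -0.1372]
0.02 4446 min [ 0.4338 -0.1854] max [ 0.4876 -0.1372]
0.03 891 min [ 0.4338 -0.1856] max [ 0.4872 -0.137 ]
0.04 2261 min [ 0.4308 -0.1859] max [ 0.4902 -0.1373]
0.05 97 min [ 0.4498 -0.1593] max [ 0.472  -0.1542]
0.06 606 min [ 0.4478 -0.1598] max [ 0.4749 -0.1538]
0.07 768 min [ 0.4477 -0.1598] max [ 0.4749 -0.1542]
0.08 825 min [ 0.4478 -0.1778] max [ 0.4749 -0.1539]
0.09 1790 min [ 0.43   -0.1774] max [ 0.4919 -0.1515]
0.1 6658 min [ 0.4226 -0.1774] max [ 0.5001 -0.1513]
0.11 5214 min [ 0.42   -0.1751] max [ 0.5002 -0.148 ]
0.12 9804 min [ 0.418  -0.1728] max [ 0.502  -0.1476]
0.13 8636 min [ 0.4183 -0.1694] max [ 0.5017 -0.1474]
s
-0.01 83 min [ 0.4215 -0.1951] max [ 0.5005 -0.1261]
0.0 58 min [ 0.4194 -0.1942] max [ 0.4991 -0.1312]
0.01 49 min [ 0.4277 -0.1734] max [ 0.4805 -0.1365]
0.02 74 min [ 0.4281 -0.1956] max [ 0.4829 -0.1332]
0.03 86 min [ 0.4274 -0.1971] max [ 0.4829 -0.1329]
0.04 52 min [ 0.4288 -0.1969] max 
[... 453 characters left out ...]
 -0.1719] max [ 0.4991 -0.1461]
t
-0.01 68 min [ 0.419  -0.1744] max [ 0.5011 -0.1258]
0.0 89 min [ 0.4187 -0.1706] max [ 0.5004 -0.1256]
0.01 8 min [ 0.4297 -0.1565] max [ 0.4708 -0.1357]
0.02 53 min [ 0.4284 -0.1632] max [ 0.4784 -0.1363]
0.03 36 min [ 0.4282 -0.1651] max [ 0.4721 -0.1353]
0.04 38 min [ 0.4295 -0.1627] max [ 0.4821 -0.1361]
0.05 1 min [ 0.455  -0.1384] max [ 0.455  -0.1384]
0.06 1 min [ 0.4453 -0.1592] max [ 0.4453 -0.1592]
0.09 1 min [ 0.4279 -0.1531] max [ 0.4279 -0.1531]
0.1 8 min [ 0.4275 -0.1631] max [ 0.4383 -0.1519]
0.11 9 min [ 0.4212 -0.1562] max [ 0.435  -0.1523]
0.12 5 min [ 0.4225 -0.1587] max [ 0.4259 -0.1531]
0.13 2 min [ 0.4191 -0.1602] max [ 0.4195 -0.157 ]
```

View pics/g2.png

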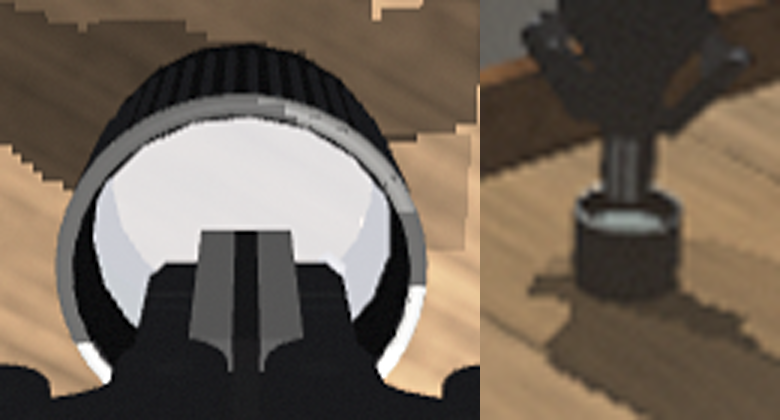

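The shut fingers are standing inside the cap (crop centre about (245,300)). The cap hasn't moved: its centre is still (0.4604, -0.1672). I'll lift out with the fingers shut, gently, and check.

>>> play_rows --pt "-3 0 0 0 0 0 1" --pt "-3 0 0 0 0 0 1" --pt "-4 0 0 0 0 0 1" --pt "0 0 0 0 0 0 1" --pt "0 0 0 0 0 0 1"

```text
clock: 5.97
eef_pos: [0.4605, -0.1669, 0.0244]
tool_rot: [0.501, 0.499, -0.501, 0.499]
ft_force: [0.7, -0.1, -0.8]
grip_width: -0.0002
```

Run:
```python
from h import *
c=camera("wrist");circ(c,.46,-.167,.045,.04,.06)
st()
P=pts(c);Q=P[(abs(P[:,0]-.46)<.009)&(P[:,1]>-.19)&(P[:,1]<-.14)]
for y in np.arange(-.19,-.14,.004):
    q=Q[(Q[:,1]>=y)&(Q[:,1]<y+.004)]
    if len(q):print(round(y,3),len(q),np.percentile(q[:,2],[0,10,50,90]))
```

```text
circ n 2093 z 0.045395694445351596 [0.0405 0.0473] ((460.68408203125, -167.17584228515625), 30.04268455505371)
t 6.02 pos [ 0.4603 -0.1668  0.0242] jaw yaw -0.2 xaxis [ 0.0006 -0.0002 -1.    ] j [-0.3477  0.3633 -0.2972  0.9096  0.      1.2272] F [-0.6359 -0.1763  0.1273] T [0.0675 0.0426 0.0033] w 0.0001
-0.178 125 [0.0268 0.0281 0.1007 0.1123]
-0.174 395 [0.0266 0.0281 0.1103 0.1141]
-0.17 475 [0.0263 0.0273 0.1002 0.112 ]
-0.166 452 [0.0262 0.0273 0.1    0.1116]
-0.162 765 [0.0266 0.0277 0.0869 0.127 ]
-0.158 5496 [0.026  0.0784 0.141  0.1525]
-0.154 2021 [0.0261 0.0287 0.1195 0.1529]
-0.15 3888 [0.0267 0.1309 0.1454 0.159 ]
-0.146 225 [0.0276 0.1577 0.16   0.1622]
-0.142 99 [0.002  0.0452 0.0461 0.0466]
```

>>> play_rows --pt "-8 0 0 0 0 0 1" --pt "-12 0 0 0 0 0 1" --pt "-12 0 0 0 0 0 1" --pt "-12 0 0 0 0 0 1" --pt "-6 0 0 0 0 0 1" --pt "0 0 0 0 0 0 -1" --pt "0 0 0 0 0 0 -1" --pt "0 0 0 0 0 0 -1" --pt "0 0 0 0 0 0 -1" --pt "0 0 0 0 0 0 -1" --pt "0 0 0 0 0 0 -1" --pt "0 0 0 0 0 0 -1"

```text
clock: 7.02
eef_pos: [0.4598, -0.1666, 0.0735]
tool_rot: [-0.501, -0.499, 0.501, -0.499]
ft_force: [0.2, -0.5, -0.3]
grip_width: 0.0831
```

Run:
```python
from h import *
c=camera("wrist");circ(c,.46,-.167,.045,.04,.06)
st([.4605,-.1672,.014])
P=pts(c)
# finger tips: lowest points at |dx| 0.035..0.06, z>0.05
for s in(-1,1):
    Q=P[(s*(P[:,0]-.46)>.033)&(s*(P[:,0]-.46)<.065)&(abs(P[:,1]+.167)<.02)&(P[:,2]>.03)]
    print(s,len(Q),Q.min(0) if len(Q) else 0,Q.max(0) if len(Q) else 0)
cv2.imwrite("pics/w3.png",c["frame"][:,:,::-1])
```

```text
circ n 1788 z 0.04530276660920375 [0.0404 0.0473] ((460.5213623046875, -167.1483917236328), 30.093427658081055)
t 7.07 pos [ 0.4599 -0.1666  0.0736] jaw yaw -0.2 xaxis [-0.0006  0.0002 -1.    ] j [-0.3477  0.3071 -0.2305  1.0339  0.      1.2271] F [-0.2659 -0.0883  0.5299] T [ 0.0177  0.0205 -0.0109] w 0.0854
tool shift mm [59.5986  0.6795  0.575 ]
-1 13119 [ 0.395  -0.1784  0.124 ] [ 0.427  -0.1474  0.1976]
1 13731 [ 0.493  -0.1786  0.124 ] [ 0.525  -0.1473  0.2005]
```

View pics/w3.png

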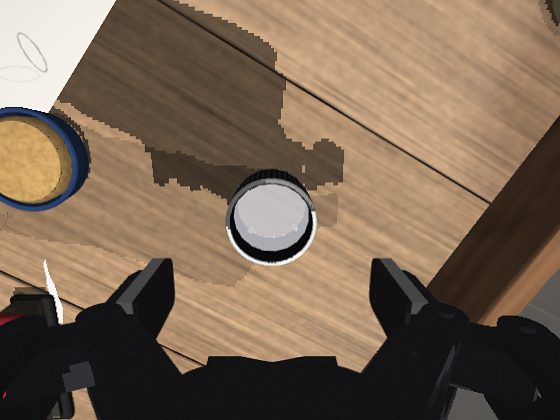

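Run:
```python
from h import *
for n in("side","top"):
  c=camera(n)
  P=pts(c);Q=P[(np.hypot(P[:,0]-.46,P[:,1]+.167)<.075)]
  for z in np.arange(.0,.20,.01):
    q=Q[(Q[:,2]>=z)&(Q[:,2]<z+.01)]
    if len(q):print(n,round(z,3),len(q),"min",q.min(0)[:2],"max",q.max(0)[:2])
  if n=="side":cv2.imwrite("pics/s4.png",cv2.resize(c["frame"][130:220,265:365],(800,720)[:2])[:600,:,::-1])
```

```text
side 0.0 90 min [ 0.3942 -0.2287] max [ 0.5259 -0.0944]
side 0.01 45 min [ 0.4277 -0.1728] max [ 0.4798 -0.1359]
side 0.02 79 min [ 0.4268 -0.1956] max [ 0.4809 -0.1362]
side 0.03 94 min [ 0.4271 -0.1971] max [ 0.4844 -0.1341]
side 0.04 62 min [ 0.4289 -0.1969] max [ 0.4883 -0.1363]
side 0.12 8 min [ 0.4098 -0.1713] max [ 0.5072 -0.153 ]
side 0.13 30 min [ 0.4025 -0.1774] max [ 0.512  -0.1506]
side 0.14 35 min [ 0.4014 -0.1777] max [ 0.5142 -0.152 ]
side 0.15 36 min [ 0.4023 -0.1762] max [ 0.5133 -0.1514]
side 0.16 30 min [ 0.3973 -0.1777] max [ 0.5209 -0.1516]
side 0.17 80 min [ 0.3857 -0.1817] max [ 0.5323 -0.1499]
side 0.18 96 min [ 0.387  -0.1875] max [ 0.5323 -0.1458]
side 0.19 113 min [ 0.3861 -0.1842] max [ 0.5294 -0.1465]
top 0.0 521 min [ 0.3858 -0.1848] max [ 0.5343 -0.0924]
top 0.01 10 min [ 0.4292 -0.1592] max [ 0.4738 -0.1355]
top 0.02 117 min [ 0.4286 -0.1895] max [ 0.4819 -0.1364]
top 0.03 64 min [ 0.428  -0.1768] max [ 0.484  -0.1359]
top 0.04 43 min [ 0.4295 -0.1742] max [ 0.4855 -0.136 ]
top 0.05 5 min [ 0.4295 -0.1674] max [ 0.4816 -0.1388]
top 0.12 1 min [ 0.5017 -0.1568] max [ 0.5017 -0.1568]
top 0.13 2 min [ 0.4085 -0.1571] max [ 0.4137 -0.154 ]
top 0.14 6 min [ 0.4023 -0.1605] max [ 0.5068 -0.153 ]
top 0.15 4 min [ 0.4097 -0.1538] max [ 0.5049 -0.1527]
top 0.16 2 min [ 0.5072 -0.1574] max [ 0.5166 -0.1534]
top 0.17 41 min [ 0.4029 -0.1658] max [ 0.5307 -0.1509]
top 0.18 32 min [ 0.3892 -0.1656] max [ 0.5314 -0.1469]
top 0.19 30 min [ 0.3959 -0.1611] max [ 0.5282 -0.1476]
```

View pics/s4.png

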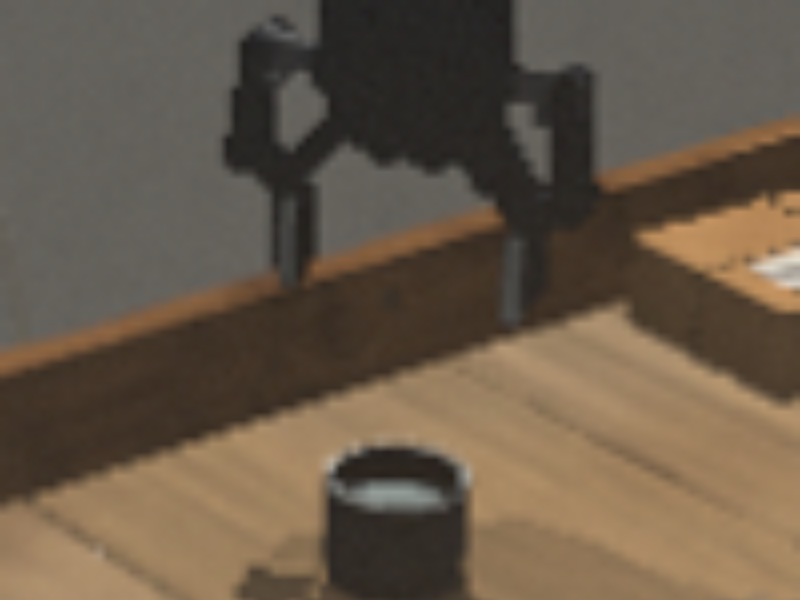

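Confirmed: the open fingertips stand at z≈0.124 while the reported TCP z is 0.0736, and they should be at 0.087. So the reported TCP height is about 37 mm too low, and the fingers had closed just above the cap. From here I'll take height from the camera. Going down 99 mm, then checking the tips before closing.

>>> play_rows --pt "12 0.7 0.6 0 0 0 -1" --pt "15 0 0 0 0 0 -1" --pt "15 0 0 0 0 0 -1" --pt "15 0 0 0 0 0 -1" --pt "12 0 0 0 0 0 -1" --pt "10 0 0 0 0 0 -1" --pt "8 0 0 0 0 0 -1" --pt "0 0 0 0 0 0 -1" --pt "0 0 0 0 0 0 -1"

```text
clock: 7.92
eef_pos: [0.4606, -0.1672, -0.0133]
tool_rot: [-0.501, -0.499, 0.501, -0.499]
ft_force: [0.5, 0.3, -0.1]
grip_width: 0.0853
```

```bash
cat >> h.py <<'E'
def tips(c,x,y):
    P=pts(c)
    for s in(-1,1):
        Q=P[(s*(P[:,0]-x)>.033)&(s*(P[:,0]-x)<.065)&(abs(P[:,1]-y)<.02)&(P[:,2]>.008)]
        print("tip",s,len(Q),np.percentile(Q,[0,.3],axis=0),Q.max(0))
E
python3 - <<'E'
from h import *
c=camera("wrist");circ(c,.46,-.167,.038,.04,.05);tips(c,.46,-.167)
st([.4605,-.1672,-.0255])
E
```

```text
circ n 5011 z 0.0449472877667387 [0.0403 0.0471] ((460.8512268066406, -167.15309143066406), 30.229238510131836)
tip -1 12900 [[ 0.395  -0.1795  0.0375]
 [ 0.3951 -0.1776  0.0399]] [ 0.427 -0.148  0.111]
tip 1 13268 [[ 0.493  -0.1793  0.0382]
 [ 0.4931 -0.178   0.0401]] [ 0.525  -0.1481  0.1155]
t 7.97 pos [ 0.4611 -0.1675 -0.0127] jaw yaw -0.2 xaxis [ 0.0005 -0.0002 -1.    ] j [-0.3483  0.4146 -0.3362  0.8195 -0.      1.2265] F [ 0.3247 -0.1211 -0.7806] T [-0.0192 -0.0278  0.0016] w 0.0856
tool shift mm [12.7538 -0.643  -0.2541]
```

>>> play_rows --pt "7 -0.3 0 0 0 0 -1" --pt "6 0 0 0 0 0 -1" --pt "0 0 0 0 0 0 -1" --pt "0 0 0 0 0 0 -0.6" --pt "0 0 0 0 0 0 -0.45" --pt "0 0 0 0 0 0 -0.35" --pt "0 0 0 0 0 0 0" --pt "0 0 0 0 0 0 1" --pt "0 0 0 0 0 0 1" --pt "0 0 0 0 0 0 1" --pt "0 0 0 0 0 0 1"

```text
clock: 8.88
eef_pos: [0.4608, -0.1675, -0.0255]
tool_rot: [0.501, 0.499, -0.501, 0.499]
ft_force: [-0.6, 0.4, 5.1]
grip_width: 0.0591
```

Run:
```python
from h import *
c=camera("wrist");circ(c,.46,-.167,.031,.04,.05)
st()
P=pts(c)
for s in(-1,1):
        Q=P[(s*(P[:,0]-.46)>.031)&(s*(P[:,0]-.46)<.065)&(abs(P[:,1]+.167)<.02)&(P[:,2]>.008)]
        print("tip",s,len(Q),np.percentile(Q,[0,.3],axis=0))
```

```text
circ n 5200 z 0.04487905433246907 [0.0403 0.0479] ((460.028076171875, -166.91673278808594), 30.97698402404785)
t 8.93 pos [ 0.4608 -0.1675 -0.0255] jaw yaw -0.2 xaxis [ 0.0008 -0.0004 -1.    ] j [-0.3485  0.4324 -0.3502  0.7873 -0.0001  1.2263] F [-0.1438  0.9664  6.6165] T [0.0524 0.3938 0.0477] w 0.059
tip -1 13320 [[ 0.3975 -0.1794  0.0213]
 [ 0.3988 -0.1778  0.0262]]
tip 1 16079 [[ 0.491  -0.1799  0.0188]
 [ 0.4912 -0.1783  0.0236]]
```

Grip holds at 59 mm, with the tips about 20 mm above the rim. Lifting and carrying over.

>>> play_rows --pt "-6 0 0 0 0 0 1" --pt "-15 0 0 0 0 0 1" --pt "-20 0 0 0 0 0 1" --pt "-25 0 0 0 0 0 1" --pt "-25 0 0 0 0 0 1" --pt "-25 0 -10 0 0 0 1" --pt "-20 -2 -25 0 0 0 1" --pt "-10 -2 -30 0 0 0 1" --pt "0 -2 -30 0 0 0 1" --pt "0 -2 -30 0 0 0 1" --pt "0 -2 -30 0 0 0 1" --pt "0 -2 -30 0 0 0 1" --pt "0 0 -25 0 0 0 1" --pt "0 0 -15 0 0 0 1" --pt "0 0 0 0 0 0 1" --pt "0 0 0 0 0 0 1" --pt "0 0 0 0 0 0 1"

```text
clock: 10.35
eef_pos: [0.4491, 0.0572, 0.1198]
tool_rot: [-0.501, -0.499, 0.501, -0.499]
ft_force: [-0.1, 0.4, 0.0]
grip_width: 0.0589
```

Run:
```python
from h import *
o,M=st([.449,.163,.16])
e=o["eef_pos"]
c=camera("wrist");s=camera("side");t=camera("top")
cv2.imwrite("pics/h1.png",np.hstack([cv2.resize(c["frame"],(400,300)),cv2.resize(s["frame"][140:290,190:390],(400,300))])[:,:,::-1])
for n,k in(("w",c),("s",s),("t",t)):
    print(n,[(x,[(np.round(d["centre"],4),round(d["confidence"],2)) for d in pinpoint(x,k)[:1]]) for x in("neck_seat","neck_top","window_cap","reader")])
    P=pts(k);
    Q=P[(np.hypot(P[:,0]-.449,P[:,1]-.163)<.022)&(P[:,2]>.1)&(P[:,2]<.111)]
    if len(Q)>10:print("necktop",len(Q),Q[:,2].mean(),cv2.minEnclosingCircle((Q[:,:2]*1000).astype(np.float32)))
    Q=P[(np.hypot(P[:,0]-.449,P[:,1]-.163)<.1)&(P[:,2]>.060)&(P[:,2]<.072)]
    if len(Q)>10:print("box",cv2.minAreaRect((Q[:,:2]*1000).astype(np.float32)))
    Q=P[(np.hypot(P[:,0]-e[0],P[:,1]-e[1])<.0325)&(P[:,2]>.11)&(P[:,2]<.2)]
    if len(Q)>10:print("cap lo",np.percentile(Q[:,2],[0,1,3]),"y",Q[:,1].min(),Q[:,1].max())
```

```text
t 10.35 pos [0.4491 0.0572 0.1198] jaw yaw -0.2 xaxis [-0.0004 -0.0005 -1.    ] j [ 0.1271  0.1961 -0.248   1.1272 -0.0004  1.702 ] F [-0.1332  0.3837  0.0304] T [-0.0043  0.0084  0.0186] w 0.0589
tool shift mm [ -40.2455   -0.5835 -105.7442]
w [('neck_seat', [(array([0.4512, 0.1619, 0.0796]), 0.56)]), ('neck_top', [(array([0.4501, 0.1627, 0.1008]), 0.56)]), ('window_cap', [(array([0.4548, 0.0581, 0.1457]), 0.66)]), ('reader', [(array([ 0.449 ,  0.1669, -0.0032]), 0.91)])]
necktop 4515 0.1054940710508108 ((449.269287109375, 164.0554656982422), 21.61463737487793)
box ((451.8882751464844, 151.2823028564453), (86.68962097167969, 123.75880432128906), 89.72215270996094)
cap lo [0.1448 0.1505 0.1608] y 0.029868299840434903 0.08755354538340211
s [('neck_seat', [(array([0.4487, 0.1636, 0.0797]), 0.86)]), ('neck_top', [(array([0.4494, 0.1606, 0.1058]), 0.93)]), ('window_cap', [(array([0.4494, 0.056 , 0.1449]), 0.85)]), ('reader', [(array([ 0.4469,  0.1612, -0.0005]), 0.67)])]
necktop 108 0.10419602448184663 ((448.5021057128906, 167.09576416015625), 19.683076858520508)
box ((446.8069152832031, 167.46932983398438), (109.54307556152344, 123.01766204833984), 88.29479217529297)
cap lo [0.1441 0.1448 0.1464] y 0.0260034507475152 0.08930248407247987
t [('neck_seat', [(array([0.4497, 0.1641, 0.0773]), 0.8)]), ('neck_top', [(array([0.4523, 0.1681, 0.1046]), 0.7)]), ('window_cap', []), ('reader', [(array([0.4518, 0.1659, 0.0025]), 0.87)])]
necktop 157 0.10639006581127206 ((449.01422119140625, 163.85009765625), 21.11683464050293)
box ((448.1888122558594, 174.6508331298828), (126.8166275024414, 102.92151641845703), 0.9072624444961548)
```

View pics/h1.png

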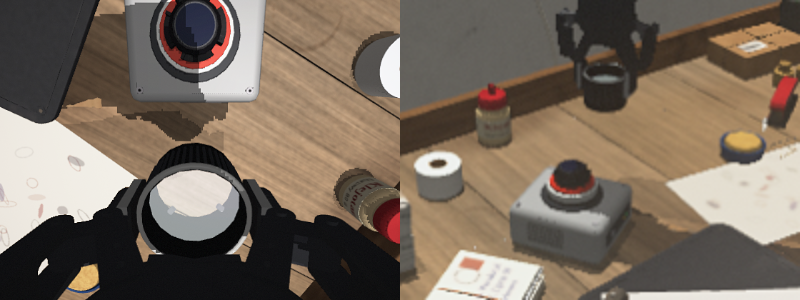

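Run:
```python
from h import *
c=camera("wrist");P=pts(c)
Q=P[(np.hypot(P[:,0]-.449,P[:,1]-.163)<.03)&(abs(P[:,2]-.1055)<.0015)]
print(len(Q),cv2.minEnclosingCircle((Q[:,:2]*1000).astype(np.float32)),Q.mean(0),Q.min(0),Q.max(0))
def ring(x,y,r,z0,z1):
    Q=P[(np.hypot(P[:,0]-x,P[:,1]-y)<r)&(P[:,2]>z0)&(P[:,2]<z1)]
    a=np.arctan2(Q[:,1]-y,Q[:,0]-x);b=(a/np.pi*18+18).astype(int);rr=np.hypot(Q[:,0]-x,Q[:,1]-y)
    E=np.array([Q[b==k][np.argmax(rr[b==k])] for k in range(36) if (b==k).any()])
    A=np.c_[2*E[:,:2],np.ones(len(E))];s=np.linalg.lstsq(A,(E[:,:2]**2).sum(1),rcond=None)[0]
    print("ring",len(E),s[:2],"r",np.sqrt(s[2]+s[0]**2+s[1]**2),"z",Q[:,2].mean())
ring(.449,.163,.03,.1042,.107)
ring(.449,.163,.05,.062,.0665)
for z0,z1 in((.188,.1925),):ring(.449,.0572,.0318,z0,z1)
# level of ring: plane
Q=P[(abs(np.hypot(P[:,0]-.449,P[:,1]-.0572)-.0285)<.0015)&(P[:,2]>.187)&(P[:,2]<.194)]
A=np.c_[Q[:,:2]-[.449,.0572],np.ones(len(Q))];print("plane",np.linalg.lstsq(A,Q[:,2],rcond=None)[0])
st()
```

```text
3705 ((451.8160095214844, 164.98118591308594), 19.316083908081055) [0.4517 0.1653 0.1057] [0.4329 0.1465 0.104 ] [0.4711 0.1826 0.107 ]
ring 36 [0.4518 0.1651] r 0.01843869076073602 z 0.10577339654987516
ring 29 [0.4492 0.1621] r 0.049283178495551014 z 0.0641532348605523
ring 36 [0.4504 0.0592] r 0.02941101747277731 z 0.19102961289926249
plane [-0.0047  0.0155  0.191 ]
t 11.15 pos [0.4493 0.0578 0.1199] jaw yaw -0.2 xaxis [-0. -0. -1.] j [ 0.1279  0.1961 -0.2477  1.127  -0.      1.7026] F [-0.5052 -0.3331 -0.709 ] T [-0.0064 -0.1077  0.0335] w 0.0588
```

The wrist view puts the cap axis at (450.4, 59.2) mm and the neck at (451.8, 165.1) mm, so the relative shift is +1.4 / +105.9 mm. The cap is level. Moving over the neck.

>>> play_rows --pt "0 0.4 -10 0 0 0 1" --pt "0 1 -20 0 0 0 1" --pt "0 0 -25 0 0 0 1" --pt "0 0 -25 0 0 0 1" --pt "0 0 -16 0 0 0 1" --pt "0 0 -10 0 0 0 1" --pt "8 0 0 0 0 0 1" --pt "8 0 0 0 0 0 1" --pt "8 0 0 0 0 0 1" --pt "6 0 0 0 0 0 1" --pt "0 0 0 0 0 0 1" --pt "0 0 0 0 0 0 1" --pt "0 0 0 0 0 0 1"

```text
clock: 12.23
eef_pos: [0.4513, 0.1632, 0.0899]
tool_rot: [-0.501, -0.499, 0.501, -0.499]
ft_force: [0.6, 0.0, -1.0]
grip_width: 0.0591
```

Run:
```python
from h import *
o,M=st([.4505,.1634,.085]);e=o["eef_pos"]
c=camera("wrist");P=pts(c)
def ring(x,y,r,z0,z1):
    Q=P[(np.hypot(P[:,0]-x,P[:,1]-y)<r)&(P[:,2]>z0)&(P[:,2]<z1)]
    a=np.arctan2(Q[:,1]-y,Q[:,0]-x);b=(a/np.pi*18+18).astype(int);rr=np.hypot(Q[:,0]-x,Q[:,1]-y)
    E=np.array([Q[b==k][np.argmax(rr[b==k])] for k in range(36) if (b==k).any()])
    A=np.c_[2*E[:,:2],np.ones(len(E))];s=np.linalg.lstsq(A,(E[:,:2]**2).sum(1),rcond=None)[0]
    print("ring",len(E),s[:2],"r",np.sqrt(s[2]+s[0]**2+s[1]**2),"z",Q[:,2].mean())
zt=e[2]+.0255+.046
ring(e[0],e[1],.0318,zt-.003,zt+.002)
ring(e[0],e[1],.05,.062,.0665)
Q=P[(np.hypot(P[:,0]-e[0],P[:,1]-e[1])<.02)];print(np.histogram(Q[:,2],20))
s=camera("side")
cv2.imwrite("pics/h2.png",np.hstack([cv2.resize(c["frame"][100:],(400,300)),cv2.resize(s["frame"][180:280,225:325],(400,400))[:300]])[:,:,::-1])
```

```text
t 12.23 pos [0.4513 0.1632 0.0899] jaw yaw -0.3 xaxis [ 0. -0. -1.] j [ 0.347   0.2736 -0.2301  1.0671 -0.      1.9229] F [ 0.6096  0.0266 -1.0117] T [ 0.0092 -0.0389  0.0392] w 0.0591
tool shift mm [ 4.9416 -0.838  -0.1767]
ring 36 [0.4524 0.1647] r 0.02937708897483006 z 0.1612375656631128
ring 24 [0.4514 0.1631] r 0.04994341528365098 z 0.06430614748404825
(array([6455,    6,    0,    0,    0,    0,    0,    0,    0,    0,    0,
          0,    0,    0,   41, 1076, 1455, 1786, 1756, 1276]), array([0.1411, 0.1451, 0.1491, 0.1532, 0.1572, 0.1612, 0.1652, 0.1692,
       0.1732, 0.1772, 0.1812, 0.1852, 0.1892, 0.1932, 0.1972, 0.2012,
       0.2052, 0.2092, 0.2132, 0.2172, 0.2212]))
```

View pics/h2.png

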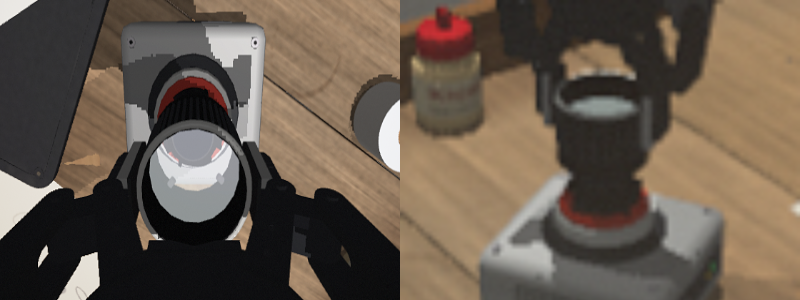

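The cap is over the neck and aligned. Descending in steps and watching the force.

>>> play_rows --pt "3 -0.5 0 0 0 0 1" --pt "3 0 0 0 0 0 1" --pt "3 0 0 0 0 0 1" --pt "2 0 0 0 0 0 1" --pt "2 0 0 0 0 0 1" --pt "2 0 0 0 0 0 1" --pt "0 0 0 0 0 0 1" --pt "0 0 0 0 0 0 1"

```text
clock: 13.0
eef_pos: [0.4506, 0.1637, 0.0747]
tool_rot: [-0.501, -0.499, 0.501, -0.499]
ft_force: [-0.2, -0.6, -1.0]
grip_width: 0.0589
```

```bash
python3 -c "
from h import *
st()"
```

```text
t 13.0 pos [0.4506 0.1637 0.0747] jaw yaw -0.2 xaxis [-0.0004 -0.0002 -1.    ] j [ 0.3485  0.2881 -0.2542  1.0289 -0.      1.9233] F [-0.1531 -0.6041 -1.0244] T [ 0.0413 -0.0115  0.0325] w 0.0589
```

>>> play_rows --pt "2 0 0 0 0 0 1" --pt "1 0 0 0 0 0 1" --pt "1 0 0 0 0 0 1" --pt "1 0 0 0 0 0 1" --pt "0 0 0 0 0 0 1"

```text
clock: 13.42
eef_pos: [0.4505, 0.1637, 0.0697]
tool_rot: [-0.501, -0.499, 0.501, -0.499]
ft_force: [0.2, -0.2, -0.1]
grip_width: 0.0592
```

>>> play_rows --pt "1 0 0 0 0 0 1" --pt "1 0 0 0 0 0 1" --pt "0 0 0 0 0 0 1"

```text
clock: 13.67
eef_pos: [0.4505, 0.1637, 0.0677]
tool_rot: [-0.501, -0.499, 0.501, -0.499]
ft_force: [-0.4, -0.1, -1.8]
grip_width: 0.0592
```

>>> play_rows --pt "1 0 0 0 0 0 1" --pt "1 0 0 0 0 0 1" --pt "0 0 0 0 0 0 1"

```text
clock: 13.92
eef_pos: [0.4505, 0.1637, 0.0657]
tool_rot: [-0.501, -0.499, 0.501, -0.499]
ft_force: [0.6, -0.2, -1.5]
grip_width: 0.0592
```

>>> play_rows --pt "1 0 0 0 0 0 1" --pt "0 0 0 0 0 0 1"

```text
clock: 14.08
eef_pos: [0.4506, 0.1637, 0.0647]
tool_rot: [-0.501, -0.499, 0.501, -0.499]
ft_force: [0.1, 0.2, -0.5]
grip_width: 0.0591
```

>>> play_rows --pt "1 0 0 0 0 0 1" --pt "0 0 0 0 0 0 1"

```text
clock: 14.25
eef_pos: [0.4506, 0.1637, 0.0638]
tool_rot: [-0.501, -0.499, 0.501, -0.499]
ft_force: [0.2, 0.1, -0.8]
grip_width: 0.0586
```

>>> play_rows --pt "1 0 0 0 0 0 1" --pt "0 0 0 0 0 0 1"

```text
clock: 14.42
eef_pos: [0.4506, 0.1637, 0.0627]
tool_rot: [-0.501, -0.499, 0.501, -0.499]
ft_force: [0.1, 0.3, -0.3]
grip_width: 0.0589
```

```bash
python3 -c "
from h import *
for i in range(5):
  o=get_obs();camera('top');print(o['eef_pos'][2],o['ft_force'],o['ft_torque'])"
```

```text
0.06274512563362009 [ 0.1273  0.2711 -0.2714] [-0.0023  0.0098 -0.0003]
0.06282105474759425 [-0.337 -0.258 -0.881] [0.0315 0.0093 0.0322]
0.06285512652453551 [-0.2207  0.8996 -1.5272] [-0.0054 -0.0146 -0.0001]
0.06291463187742165 [ 0.0412  0.0433 -0.2023] [-0.0085 -0.0101 -0.0381]
0.06293696541915386 [ 0.6083 -0.1384 -0.5956] [-0.0114 -0.0111  0.0175]
```

>>> play_rows --pt "1 0 0 0 0 0 1" --pt "0 0 0 0 0 0 1"

```text
clock: 14.83
eef_pos: [0.4506, 0.1637, 0.0618]
tool_rot: [-0.501, -0.499, 0.501, -0.499]
ft_force: [0.5, -0.7, -1.8]
grip_width: 0.0591
```

>>> play_rows --pt "1 0 0 0 0 0 1" --pt "0 0 0 0 0 0 1"

```text
clock: 15.0
eef_pos: [0.4505, 0.1637, 0.0607]
tool_rot: [-0.501, -0.499, 0.501, -0.499]
ft_force: [0.7, -0.5, -0.6]
grip_width: 0.0592
```

>>> play_rows --pt "1 0 0 0 0 0 1" --pt "0 0 0 0 0 0 1"

```text
clock: 15.17
eef_pos: [0.4505, 0.1637, 0.0597]
tool_rot: [-0.501, -0.499, 0.501, -0.499]
ft_force: [0.4, 1.5, -0.4]
grip_width: 0.0594
```

>>> play_rows --pt "1 0 0 0 0 0 1" --pt "0 0 0 0 0 0 1"

```text
clock: 15.33
eef_pos: [0.4507, 0.1637, 0.0589]
tool_rot: [0.501, 0.499, -0.501, 0.499]
ft_force: [0.2, 0.7, 1.5]
grip_width: 0.059
```

>>> play_rows --pt "1 0 0 0 0 0 1" --pt "0 0 0 0 0 0 1"

```text
clock: 15.5
eef_pos: [0.4507, 0.1638, 0.058]
tool_rot: [0.501, 0.499, -0.501, 0.499]
ft_force: [-1.4, -0.5, 2.1]
grip_width: 0.0589
```

Run:
```python
from h import *
F=[]
for i in range(5):
  o=get_obs();s=camera('side');F.append(np.r_[o['ft_force'],o['ft_torque']])
print(np.mean(F,0),o['eef_pos'])
w=camera("wrist")
cv2.imwrite("pics/h3.png",np.hstack([cv2.resize(w["frame"][100:],(400,300)),cv2.resize(s["frame"][190:265,225:325],(400,300),interpolation=cv2.INTER_CUBIC)])[:,:,::-1])
print([(np.round(d["centre"],4),round(d["confidence"],2)) for d in pinpoint("window_cap",s)[:1]])
P=pts(w);e=o['eef_pos'];Q=P[(abs(np.hypot(P[:,0]-e[0]-.001,P[:,1]-e[1]-.001)-.0285)<.0015)&(P[:,2]>.10)&(P[:,2]<.16)];print("cap top z",len(Q),np.median(Q[:,2]))
```

```text
[-0.6787 -0.2194  1.8017 -0.0423  0.1694  0.0122] [0.4507 0.1638 0.0581]
[(array([0.4525, 0.1658, 0.0829]), 0.56)]
cap top z 7238 0.12405460015586739
```

View pics/h3.png

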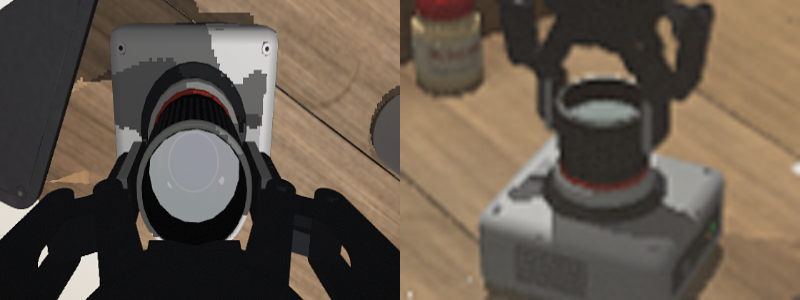

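Contact came at a rim height of about 85 mm with seal-like stiffness: 2.6 N after 1.3 mm. So at this angle the cap went straight through the thread gap. To keep the asked order (backward, drop, forward), I'll lift it off the ridges, turn about 35° forward, and land on the ridges.

>>> play_rows --pt "-2 0 0 0 0 0 1" --pt "-3 0 0 0 0 0 1" --pt "-3 0 0 0 0 0 1" --pt "-4 0 0 0 0 0 1" --pt "-3 0 0 0 0 0 1" --pt "0 0 0 0 0 0 1" --pt "0 0 0 0.1 0 0 1" --pt "0 0 0 0.1 0 0 1" --pt "0 0 0 0.1 0 0 1" --pt "0 0 0 0.1 0 0 1" --pt "0 0 0 0.1 0 0 1" --pt "0 0 0 0.1 0 0 1" --pt "0 0 0 0 0 0 1" --pt "3 0 0 0 0 0 1" --pt "2 0 0 0 0 0 1" --pt "0 0 0 0 0 0 1"

```text
clock: 17.18
eef_pos: [0.4502, 0.1635, 0.0673]
tool_rot: [-0.625, -0.329, 0.626, -0.329]
ft_force: [-0.5, -0.6, -0.4]
grip_width: 0.059
```

>>> play_rows --pt "1 0 0 0 0 0 1" --pt "1 0 0 0 0 0 1" --pt "0 0 0 0 0 0 1"

```text
clock: 17.43
eef_pos: [0.4506, 0.1638, 0.0661]
tool_rot: [0.626, 0.329, -0.626, 0.329]
ft_force: [-1.2, -0.8, 4.2]
grip_width: 0.0594
```

>>> play_rows --pt "1 0 0 0 0 0 1" --pt "0 0 0 0 0 0 1"

```text
clock: 17.6
eef_pos: [0.4507, 0.1638, 0.0652]
tool_rot: [0.626, 0.329, -0.626, 0.329]
ft_force: [-1.4, 0.2, 4.3]
grip_width: 0.0592
```

It's on the ridges at rim ≈12 mm above the seat, with about 5 N. Now turning backward.

>>> play_rows --pt "0 0 0 -0.08 0 0 1" --pt "0 0 0 -0.08 0 0 1" --pt "0 0 0 -0.08 0 0 1" --pt "0 0 0 -0.08 0 0 1" --pt "0 0 0 0 0 0 1"

```text
clock: 18.02
eef_pos: [0.4513, 0.1647, 0.0656]
tool_rot: [0.566, 0.425, -0.565, 0.424]
ft_force: [-1.3, 1.9, 4.7]
grip_width: 0.0589
```

```bash
python3 -c "
from h import *
st()"
```

```text
t 18.02 pos [0.4513 0.1647 0.0656] jaw yaw -16.2 xaxis [ 0.0013  0.0021 -1.    ] j [ 0.349   0.2978 -0.2676  1.0035  0.0015  2.2021] F [-1.3089  1.8759  4.7482] T [ 0.4475  0.3757 -0.1135] w 0.0589
```

>>> play_rows --pt "0 0 0 -0.06 0 0 1" --pt "0 0 0 -0.06 0 0 1" --pt "0 0 0 -0.06 0 0 1" --pt "0 0 0 0 0 0 1"

```text
clock: 18.35
eef_pos: [0.4514, 0.1643, 0.0653]
tool_rot: [0.526, 0.473, -0.525, 0.473]
ft_force: [-1.4, 1.0, 1.7]
grip_width: 0.0592
```

>>> play_rows --pt "0 0 0 -0.05 0 0 1" --pt "0 0 0 -0.05 0 0 1" --pt "0 0 0 0 0 0 1"

```text
clock: 18.6
eef_pos: [0.4503, 0.1633, 0.0643]
tool_rot: [-0.501, -0.498, 0.502, -0.499]
ft_force: [0.7, 0.3, -0.2]
grip_width: 0.0593
```

```bash
python3 -c "
from h import *
st()"
```

```text
t 18.6 pos [0.4503 0.1633 0.0643] jaw yaw -0.3 xaxis [-0.0009 -0.001  -1.    ] j [ 0.3484  0.2992 -0.2694  1.0034 -0.0007  1.9251] F [ 0.7054  0.3073 -0.1539] T [ 0.0737 -0.0112 -0.0041] w 0.0593
```

The force vanished, so the pins have come off the ridge starts. Following the drop down onto the seal.

>>> play_rows --pt "1.5 0 0 0 0 0 1" --pt "1.5 0 0 0 0 0 1" --pt "1.5 0 0 0 0 0 1" --pt "1.5 0 0 0 0 0 1" --pt "0 0 0 0 0 0 1" --pt "0 0 0 0 0 0 1"

```text
clock: 19.1
eef_pos: [0.4505, 0.1635, 0.0589]
tool_rot: [-0.501, -0.499, 0.501, -0.499]
ft_force: [-1.3, 0.0, 0.4]
grip_width: 0.0588
```

```bash
python3 -c "
from h import *
st()"
```

```text
t 19.1 pos [0.4505 0.1635 0.0589] jaw yaw -0.3 xaxis [-0.0004 -0.0003 -1.    ] j [ 0.3484  0.305  -0.2772  0.989  -0.0002  1.9237] F [-1.2536  0.034   0.4009] T [-0.0643  0.1613 -0.011 ] w 0.0588
```

Dropped: rim ≈4.4 mm above the seat on the seal. Now forward.

>>> play_rows --pt "0.5 0 0 0 0 0 1" --pt "0 0 0 0.05 0 0 1" --pt "0 0 0 0.05 0 0 1" --pt "0 0 0 0.05 0 0 1" --pt "0.1 0 0 0.05 0 0 1" --pt "0.2 0 0 0.05 0 0 1" --pt "0 0 0 0 0 0 1"

```text
clock: 19.68
eef_pos: [0.4511, 0.164, 0.0584]
tool_rot: [0.56, 0.432, -0.559, 0.432]
ft_force: [0.5, 0.1, 1.5]
grip_width: 0.0593
```

```bash
python3 -c "
from h import *
st()"
```

```text
t 19.68 pos [0.4511 0.164  0.0584] jaw yaw -14.6 xaxis [ 0.001   0.0005 -1.    ] j [ 0.3485  0.3056 -0.2777  0.9864  0.0001  2.1742] F [0.5062 0.0608 1.5313] T [ 0.0167  0.0505 -0.058 ] w 0.0593
```

>>> play_rows --pt "0.2 0 0 0.05 0 0 1" --pt "0.2 0 0 0.05 0 0 1" --pt "0.2 0 0 0.05 0 0 1" --pt "0.2 0 0 0.05 0 0 1" --pt "0 0 0 0 0 0 1"

```text
clock: 20.1
eef_pos: [0.4512, 0.1639, 0.0577]
tool_rot: [0.6, 0.375, -0.599, 0.375]
ft_force: [-0.0, -0.3, 2.3]
grip_width: 0.0588
```

```bash
python3 -c "
from h import *
st()"
```

```text
t 20.1 pos [0.4512 0.1639 0.0577] jaw yaw -26.0 xaxis [ 0.001   0.0004 -1.    ] j [ 0.3485  0.3065 -0.2787  0.9845  0.0001  2.373 ] F [-0.0278 -0.3393  2.2956] T [ 0.0151  0.0393 -0.0639] w 0.0588
```

>>> play_rows --pt "0.2 0 0 0.05 0 0 1" --pt "0.2 0 0 0.05 0 0 1" --pt "0.1 0 0 0.05 0 0 1" --pt "0.1 0 0 0.05 0 0 1" --pt "0 0 0 0 0 0 1"

```text
clock: 20.52
eef_pos: [0.4512, 0.1639, 0.0571]
tool_rot: [0.634, 0.313, -0.634, 0.313]
ft_force: [0.8, -0.6, 2.9]
grip_width: 0.0592
```

```bash
python3 -c "
from h import *
st()"
```

```text
t 20.52 pos [0.4512 0.1639 0.0571] jaw yaw -37.4 xaxis [ 0.0011  0.0005 -1.    ] j [ 0.3485  0.3071 -0.2795  0.983   0.0001  2.5722] F [ 0.7518 -0.6076  2.866 ] T [-0.0132  0.0033 -0.0775] w 0.0592
```

>>> play_rows --pt "0.1 0 0 0.05 0 0 1" --pt "0.1 0 0 0.05 0 0 1" --pt "0 0 0 0.05 0 0 1" --pt "0 0 0 0 0 0 1"

```text
clock: 20.85
eef_pos: [0.4511, 0.1639, 0.0568]
tool_rot: [0.656, 0.265, -0.655, 0.265]
ft_force: [-0.1, -0.8, 4.2]
grip_width: 0.059
```

```bash
python3 -c "
from h import *
st()"
```

```text
t 20.85 pos [0.4511 0.1639 0.0568] jaw yaw -46.0 xaxis [ 0.0009  0.0004 -1.    ] j [ 0.3485  0.3074 -0.2799  0.9825  0.      2.7216] F [-0.1143 -0.8007  4.2275] T [ 0.0156  0.0326 -0.0465] w 0.059
```

>>> play_rows --pt "0 0 0 0.05 0 0 1" --pt "0 0 0 0.05 0 0 1" --pt "0 0 0 0.05 0 0 1" --pt "0 0 0 0 0 0 1"

```text
clock: 21.18
eef_pos: [0.451, 0.1639, 0.0567]
tool_rot: [0.674, 0.215, -0.673, 0.215]
ft_force: [0.4, 0.4, 2.0]
grip_width: 0.0593
```

```bash
python3 -c "
from h import *
st()"
```

```text
t 21.18 pos [0.451  0.1639 0.0567] jaw yaw -54.5 xaxis [ 0.0006  0.0004 -1.    ] j [ 0.3485  0.3075 -0.2801  0.9825  0.0002  2.8712] F [0.3909 0.4209 2.0082] T [ 0.0405 -0.027   0.0199] w 0.0593
```

>>> play_rows --pt "0 0 0 0.05 0 0 1" --pt "0 0 0 0.05 0 0 1" --pt "0 0 0 0 0 0 1"

```text
clock: 21.43
eef_pos: [0.4509, 0.1638, 0.0567]
tool_rot: [0.684, 0.182, -0.683, 0.181]
ft_force: [-0.1, -0.8, 3.1]
grip_width: 0.0593
```

```bash
python3 -c "
from h import *
st()"
```

```text
t 21.43 pos [0.4509 0.1638 0.0567] jaw yaw -60.3 xaxis [ 0.0005  0.0002 -1.    ] j [ 0.3485  0.3076 -0.2801  0.9826  0.0001  2.9709] F [-0.0723 -0.7975  3.1365] T [-0.0324 -0.0156 -0.0299] w 0.0593
```

>>> play_rows --pt "0 0 0 0.05 0 0 1" --pt "0 0 0 0.05 0 0 1" --pt "0 0 0 0 0 0 1"

```text
clock: 21.68
eef_pos: [0.4509, 0.1639, 0.0567]
tool_rot: [0.692, 0.147, -0.691, 0.147]
ft_force: [0.1, -0.6, 3.2]
grip_width: 0.0591
```

Run:
```python
from h import *
F=[]
for i in range(6):
  o=get_obs();s=camera('side');F.append(np.r_[o['ft_force'],o['ft_torque']])
print(np.mean(F,0));st()
```

```text
[ 0.4273  0.4137  3.168   0.1506 -0.0257 -0.0021]
t 21.98 pos [0.4509 0.1639 0.0567] jaw yaw -66.0 xaxis [ 0.0005  0.0004 -1.    ] j [ 0.3485  0.3077 -0.2801  0.9824  0.0002  3.072 ] F [-0.3358  0.5789  3.6368] T [ 0.2524 -0.1011  0.025 ] w 0.059
```

No stop at 66° yet, and the wrist is nearing its limit. I'll release, swing the gripper back 69° and regrip.

>>> play_rows --pt "0 0 0 0 0 0 0" --pt "0 0 0 0 0 0 -1" --pt "0 0 0 0 0 0 -1" --pt "0 0 0 0 0 0 -1" --pt "0 0 0 0 0 0 -1" --pt "0 0 0 0 0 0 -1" --pt "0 0 0 0 0 0 -1"

```text
clock: 22.57
eef_pos: [0.4505, 0.1636, 0.0563]
tool_rot: [-0.692, -0.146, 0.692, -0.146]
ft_force: [0.9, 0.5, 0.8]
grip_width: 0.0857
```

Run:
```python
from h import *
o,M=st();e=o['eef_pos']
w=camera("wrist");s=camera("side")
for x,k in(("w",w),("s",s)): print(x,[(np.round(d["centre"],4),round(d["confidence"],2)) for d in pinpoint("window_cap",k)[:1]])
P=pts(w)
Q=P[(np.hypot(P[:,0]-.4515,P[:,1]-.1645)<.033)&(P[:,2]>.10)&(P[:,2]<.16)]
print(np.percentile(Q[:,2],[50,90,97,99]))
h,b=np.histogram(Q[:,2],30);print(np.c_[b[:-1],h].round(4).tolist())
cv2.imwrite("pics/h4.png",np.hstack([cv2.resize(w["frame"][100:],(400,300)),cv2.resize(s["frame"][190:265,225:325],(400,300),interpolation=cv2.INTER_CUBIC)])[:,:,::-1])
```

```text
t 22.57 pos [0.4505 0.1636 0.0563] jaw yaw -66.1 xaxis [-0.0004 -0.0002 -1.    ] j [ 0.3484  0.3079 -0.2807  0.9827 -0.0001  3.0732] F [0.9003 0.4743 0.8358] T [ 0.0357 -0.0577  0.0458] w 0.0857
w []
s [(array([0.451 , 0.165 , 0.0795]), 0.54)]
[0.111  0.1283 0.129  0.1294]
[[0.1, 72.0], [0.101, 66.0], [0.1021, 70.0], [0.1031, 75.0], [0.1041, 62.0], [0.1051, 76.0], [0.1061, 74.0], [0.1072, 80.0], [0.1082, 425.0], [0.1092, 4487.0], [0.1102, 4839.0], [0.1113, 676.0], [0.1123, 335.0], [0.1133, 355.0], [0.1143, 320.0], [0.1153, 347.0], [0.1164, 335.0], [0.1174, 378.0], [0.1184, 373.0], [0.1194, 371.0], [0.1205, 399.0], [0.1215, 380.0], [0.1225, 418.0], [0.1235, 443.0], [0.1245, 286.0], [0.1256, 229.0], [0.1266, 566.0], [0.1276, 1890.0], [0.1286, 1188.0], [0.1297, 79.0]]
```

View pics/h4.png

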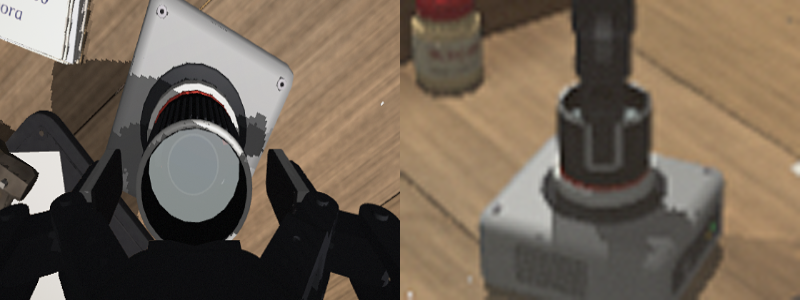

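The cap (wrist crop about (195,180)) sits by itself, released, with its top at 128.2 mm. That gives a rim about 2.2 to 2.5 mm above the seat, which is thread_home. I'll regrip to feel for the stop and confirm it's fully home.

>>> play_rows --pt "0 0 0 -0.11 0 0 -1" --pt "0 0 0 -0.11 0 0 -1" --pt "0 0 0 -0.11 0 0 -1" --pt "0 0 0 -0.11 0 0 -1" --pt "0 0 0 -0.11 0 0 -1" --pt "0 0 0 -0.11 0 0 -1" --pt "0 0 0 -0.11 0 0 -1" --pt "0 0 0 -0.11 0 0 -1" --pt "0 0 0 0 0 0 -1" --pt "0 0 0 0 0 0 -0.6" --pt "0 0 0 0 0 0 -0.45" --pt "0 0 0 0 0 0 -0.35" --pt "0 0 0 0 0 0 0" --pt "0 0 0 0 0 0 1" --pt "0 0 0 0 0 0 1" --pt "0 0 0 0 0 0 1" --pt "0 0 0 0 0 0 1"

```text
clock: 24.18
eef_pos: [0.4507, 0.1638, 0.0566]
tool_rot: [0.564, 0.427, -0.564, 0.427]
ft_force: [-1.3, -0.3, 3.1]
grip_width: 0.0589
```

```bash
cat >> h.py <<'E'
def ft(n=4):
    F=[]
    for i in range(n):
        o=get_obs();camera('top');F.append(np.r_[o['ft_force'],o['ft_torque']])
    print("mean FT",np.mean(F,0));st()
E
python3 -c "
from h import *
ft()"
```

```text
mean FT [-1.5333 -0.105   3.469  -0.0124  0.3189 -0.0557]
t 24.38 pos [0.4506 0.1638 0.0565] jaw yaw -15.7 xaxis [-0.      0.0001 -1.    ] j [ 0.3485  0.3077 -0.2804  0.9827  0.0001  2.1934] F [-2.2221 -0.1134  3.6162] T [ 0.0166  0.2894 -0.0348] w 0.0593
```

>>> play_rows --pt "0 0 0 0.05 0 0 1" --pt "0 0 0 0.05 0 0 1" --pt "0 0 0 0 0 0 1"

```text
clock: 24.63
eef_pos: [0.4506, 0.1641, 0.0565]
tool_rot: [0.584, 0.398, -0.584, 0.398]
ft_force: [-1.5, 2.1, 3.7]
grip_width: 0.0589
```

```bash
python3 -c "
from h import *
ft()"
```

```text
mean FT [-1.8324  1.5159  3.7395  0.2802  0.3648  0.0362]
t 24.83 pos [0.4506 0.1641 0.0565] jaw yaw -21.4 xaxis [-0.0001  0.0006 -1.    ] j [ 0.3487  0.3078 -0.2804  0.9826  0.0007  2.2923] F [-1.0418  1.2202  3.4558] T [0.3823 0.3425 0.1157] w 0.0591
```

>>> play_rows --pt "0 0 0 0.05 0 0 1" --pt "0 0 0 0.03 0 0 1" --pt "0 0 0 0 0 0 1"

```text
clock: 25.08
eef_pos: [0.4506, 0.1642, 0.0565]
tool_rot: [0.6, 0.375, -0.599, 0.375]
ft_force: [-3.0, 1.8, 3.4]
grip_width: 0.0593
```

```bash
python3 -c "
from h import *
ft()"
```

```text
mean FT [-2.3478  2.5597  3.6569  0.547   0.4514  0.1893]
t 25.28 pos [0.4506 0.1641 0.0565] jaw yaw -25.9 xaxis [-0.0002  0.0008 -1.    ] j [ 0.3487  0.3078 -0.2804  0.9825  0.0008  2.3724] F [-2.8999  2.4921  2.8467] T [0.6381 0.4476 0.1305] w 0.0589
```

>>> play_rows --pt "0 0 0 0.05 0 0 1" --pt "0 0 0 0 0 0 1"

```text
clock: 25.45
eef_pos: [0.4506, 0.1641, 0.0565]
tool_rot: [0.609, 0.36, -0.609, 0.359]
ft_force: [-2.2, 3.3, 3.0]
grip_width: 0.0588
```

```bash
python3 -c "
from h import *
ft()"
```

```text
mean FT [-2.2361  3.681   3.6387  0.7683  0.5021  0.246 ]
t 25.65 pos [0.4506 0.1641 0.0565] jaw yaw -28.8 xaxis [-0.0002  0.0007 -1.    ] j [ 0.3487  0.3078 -0.2804  0.9826  0.0008  2.4223] F [-2.4494  3.7602  3.6552] T [0.8553 0.4967 0.2812] w 0.059
```

The twist torque rose by 0.3 N·m at the stop, so the cap is fully home. I'll unwind the neck's twist, let go and withdraw straight up.

>>> play_rows --pt "0 0 0 -0.06 0 0 1" --pt "0 0 0 -0.06 0 0 1" --pt "0 0 0 0 0 0 1" --pt "0 0 0 0 0 0 0" --pt "0 0 0 0 0 0 -1" --pt "0 0 0 0 0 0 -1" --pt "0 0 0 0 0 0 -1" --pt "0 0 0 0 0 0 -1" --pt "0 0 0 0 0 0 -1" --pt "0 0 0 0 0 0 -1" --pt "-8 0 0 0 0 0 -1" --pt "-20 0 0 0 0 0 -1" --pt "-30 0 0 0 0 0 -1" --pt "-30 0 0 0 0 0 -1" --pt "-25 0 0 0 0 0 -1" --pt "-12 0 0 0 0 0 -1" --pt "0 0 0 0 0 0 -1" --pt "0 0 0 0 0 0 -1"

```text
clock: 27.15
eef_pos: [0.4512, 0.1639, 0.1823]
tool_rot: [0.587, 0.395, -0.586, 0.396]
ft_force: [0.2, 0.1, -0.7]
grip_width: 0.0857
```

Run:
```python
from h import *
st()
w=camera("wrist");s=camera("side")
P=pts(w)
Q=P[(np.hypot(P[:,0]-.4515,P[:,1]-.1645)<.033)&(P[:,2]>.12)&(P[:,2]<.14)]
print(len(Q),np.percentile(Q[:,2],[10,50,90,98]),cv2.minEnclosingCircle((Q[:,:2]*1000).astype(np.float32)))
Q=Q[Q[:,2]>.1265];A=np.c_[Q[:,:2]-[.4515,.1645],np.ones(len(Q))];print("plane",np.linalg.lstsq(A,Q[:,2],rcond=None)[0])
for x,k in(("w",w),("s",s)): print(x,[(np.round(d["centre"],4),round(d["confidence"],2)) for d in pinpoint("window_cap",k)[:1]])
for t in("glue_jar","label_roll","letter_bundle","stapler"): print(t,[np.round(d["centre"],3) for d in pinpoint(t,s)[:1]])
cv2.imwrite("pics/h5.png",np.hstack([cv2.resize(w["frame"],(400,300)),cv2.resize(s["frame"][190:265,225:325],(400,300),interpolation=cv2.INTER_CUBIC)])[:,:,::-1])
```

```text
t 27.15 pos [0.4512 0.1639 0.1823] jaw yaw -22.0 xaxis [ 0.0021  0.0006 -1.    ] j [ 0.3484  0.2041 -0.0685  1.2961 -0.0001  2.3033] F [ 0.2474  0.1449 -0.7356] T [0.0337 0.0592 0.0104] w 0.0857
1550 [0.1231 0.1282 0.1293 0.1299] ((451.7516784667969, 164.6940460205078), 30.22617530822754)
plane [0.0011 0.0016 0.1284]
w [(array([0.4507, 0.1616, 0.0819]), 0.95)]
s [(array([0.4536, 0.1641, 0.0826]), 0.66)]
glue_jar [array([ 0.668, -0.022,  0.001])]
label_roll [array([ 0.676,  0.138, -0.001])]
letter_bundle [array([ 0.48 ,  0.366, -0.   ])]
stapler [array([ 0.264, -0.307, -0.001])]
```

View pics/h5.png

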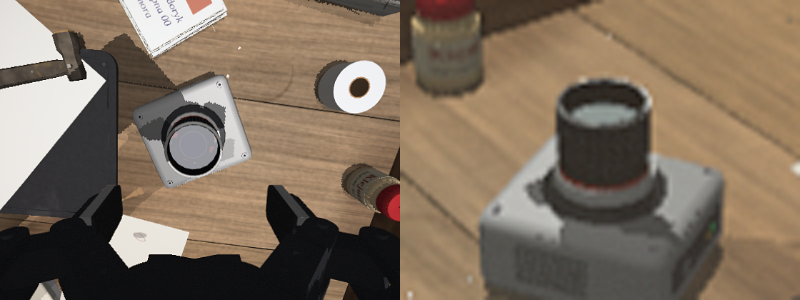

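The cap sits level on the neck (wrist crop about (193,148)), with its rim at about 82.4 mm, which is home at 82.5. The gripper is clear and the bystanders haven't moved. Handing in.

```bash
python3 -c "
from workcell import *
print(job_done())"
```

```text
the job is handed in; nothing more can be done
None
```

The window cap is back on the reader's neck, fully home, and the job is handed in at about 27 s on the robot's clock.

**How it went**
- **First grasp missed.** The fingers shut on empty air because the reported tool height reads about 37 mm too low. The cap was not moved. I took heights from the cameras after that.
- **First lowering went straight through.** It happened to pass the gaps in the thread and land on the seal. I lifted it clear, turned it about 34° forward and set it on the ridges, so the steps came in the order asked.
- **Seating.** I turned it backward under about 5 N until the push vanished, and it dropped to about 4.4 mm above the seat. Then I turned it forward, with one regrip because the wrist was near its limit. At the stop the torque rose by about 0.3 N·m.
- **Letting go.** I eased the twist out of the neck, let go and withdrew straight up.

**Last checks**
- The cap is level (under 0.2° tilt).
- Its rim is about 2.4 mm above the seat; home is 2.5 mm.
- It stays by itself with the gripper clear.
- The jar, roll, letters and stapler are where they were, within the accuracy of the measurements.

**Disagreements:** besides the height error, one early depth reading of the cap's top, taken while it was gripped, was about 5 mm low. Later readings did not repeat it. No stop was felt in the first 66° of forward turn; it came shortly after the regrip.

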